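# Fetch the solder reel from behind the bottles

## Robot

A 7-joint arm with a two-finger parallel gripper is mounted at the origin on the work surface. World frame = base frame: x ahead of the robot, y to its left, z up, the work surface at z = 0. Lengths are in m, angles in rad, forces in N, time in s.
With the tool pointing down it reaches from about 0.4 to 0.85 m from the base axis. Payload 10.4 kg.
Tool frame: the origin (TCP) lies between the finger pads; the fingertips stand 14 mm ahead of it and the grasp point (between the pads) lies 5 mm behind it (r.finger_overhang is the z of the fingertips in the tool frame, in m); z points along the fingers, y is the line along which they close (so a half turn about z gives the same grasp; the last joint's range is limited). The gripper opens to 87 mm and grips with 3 to 60 N. Pads are 19 mm wide; open, the fingers measure 117 mm over their backs; the gripper's body (75 mm by 190 mm) begins 51 mm behind the grasp point.
Start: joints at [1.279, 0.332, -0.065, 1.46, 0.022, 1.35, -0.088], TCP at [0.166, -0.603, 0.209] pointing down, gripper open.
Joint ranges: [-2.6, 2.6], [-0.5, 2.12], [-1.47, 1.34], [0.16, 2.42], [-1.27, 4.41], [0.06, 2.06], [-2.6, 2.6]. Speed limits (rad/s): [2.22, 2.22, 2.79, 2.79, 3.14, 3.14, 3.14].

## Interface

Orientations are given as a unit quaternion [x, y, z, w].
In Python, from bench import r, optics gives the robot as it stands.
- The arm moves only by the shell command python3 -m pendant 'ROWS' [FORCE]. ROWS is JSON, a list of rows, each a list of 7 numbers: the closure, from -1 (fully open) to 1 (shut), then the shift along the tool's x, y, z scaled (see below), then the turn, a rotation vector about the tool's x, y, z scaled (see below). In form: [[grip, x, y, z, rx, ry, rz], ...]. A call has 1 to 8 rows; each row is the pose to reach, as a shift and turn from the pose commanded when the call began, along the tool's axes at that moment; what a row does not reach only later rows make up. The controller multiplies each number of a shift by 0.3 m and each number of a turn by 120 degrees. A row lasts 1/8 s, in which the tool goes at most 62.5 mm and 10.7 degrees, less where a joint would pass 70% of its speed; a pose out of reach is approached as far as the arm can. A call with a number of a shift or a turn outside -1 to 1 is refused whole. A call with a gripper value outside its range is refused whole. The fingers move at their own pace and stop on an object; FORCE is the grip in N (left out, the last holds). Time passes only in rows, so rows that repeat a pose let the fingers close. It gives the time, the measured TCP pose, the force, the opening and the grip force at its end, in the units of the state.
- r.read_state(): the state, without advancing time (a new reading comes with each control period).
- optics.camera(name): name is "side" or "top" or "wrist"; returns a dict with "pixels" (400x640x3 uint8, red, green, blue), "vfov" (degrees; the focal length in pixels is half the picture's height over the tangent of half this angle, whatever the lens; pixels are square), "cx", "cy" (the principal point, pixels), "rvec" (rotation vector, rad) and "tvec" (3), from world to camera coordinates, as OpenCV has them. Camera axes: x right, y down, z forward; pixel columns grow to the right and rows downward; lengths in m; the calibration is good to about 2 mm. A picture is of the moment at which its call begins. There is no depth.
- r.close_job(): hands the job in; it is judged then, once.
The state is a dict: "time": time; "joint_positions": joint angles; "joint_vel": joint speeds; "joint_torque": joint torques, N m; "ee_pos": TCP position; "eef_rot": TCP orientation; "ft_force": force on the tool from outside, world axes, zero at the start; "torque": the same for the moment, N m; "width": finger opening in m; "grip_force": force on a finger pad.
Only numpy, scipy, OpenCV 4.12 (cv2) and the standard library are available. Lean on these libraries where they do the work, as an engineer would, in place of code of your own. Each camera call takes 0.05 s, during which the arm holds its last target. There are 200 camera calls.

## Task

The solder reel stands at the back of the bottle caddy, boxed in by the three bottles. Stand all three bottles in the steel side tray, then put the reel on the spindle of the reel stand so that it rests on the base, and then put each bottle back on the middle of the pad of its own colour. Keep the bottles upright and do not disturb the circuit board.

Things in the scene. Friction and masses are not known exactly. Their poses are not given: they have to be found in the camera images.
- bottle_red: White plastic flux bottle with a red band and red screw cap: body 56 mm across, sloping in from 86 mm height to a neck, cap 30 mm across from 104 to 132 mm height. Round; origin at the centre of its underside, z up along its axis. About 200 g. Starts upright on the red pad.
- bottle_blue: Blue solvent dispenser with a yellow label and blue cap with a steel disc on top: body 56 mm across, sloping in from 82 mm height, cap 32 mm across from 100 to 128 mm height (steel disc to 129 mm). Round; origin at the centre of its underside, z up along its axis. About 240 g. Starts upright on the blue pad.
- bottle_yellow: Yellow and bare metal spray can with a black band and a yellow cap: body 56 mm across, sloping in from 97 mm height, cap 36 mm across from 107 to 135 mm height with a chamfered top ending at 140 mm. Round; origin at the centre of its underside, z up along its axis. About 260 g. Starts upright on the yellow pad.
- solder_reel: Reel of solder: two green flanges 48 mm across and 4 mm thick with bright silver wire (46 mm across) between, 44 mm tall, with a through bore 22 mm wide. Stands upright on its flange on the caddy floor, behind the bottles (8 mm or so from each). Round; origin at the centre of its underside, on the bore axis, z up. About 250 g.
- pad_red: Red pad, the red-capped bottle's place. Fixed disc, 62 mm across, 3 mm thick, with a small tab towards the robot; origin under the centre of the disc, z up. The pads lie in the white caddy, a fixed tray (150 x 190 mm, floor 4 mm, rim 10 mm high) turned up to 12 degrees, in an arc round the reel: one in front, one to each side, 66 mm apart, each 60 mm from the reel.
- pad_blue: Blue pad, the blue bottle's place. Otherwise as the red pad: same size, origin and caddy.
- pad_yellow: Yellow pad, the yellow-capped can's place. Otherwise as the red pad: same size, origin and caddy.
- side_tray: Shallow bright steel tray with a dark wire grid on its floor, fixed: 120 mm along its x, 220 mm along its y, rim 14 mm high and 3 mm thick, floor surface 4 mm above the bench. Origin at the centre of its underside (at bench level), z up. Room for the three bottles in a row along y, 70 mm apart.
- reel_stand: Reel stand, fixed: grey round base 90 mm across, its top 8 mm above the bench, with a bright upright steel spindle 10 mm thick that rises 50 mm from the base (tip 58 mm above the bench). Origin at the centre of its underside (at bench level), on the spindle's axis, z up.
- board: Green circuit board on the mat, 90 x 46 mm, 23 mm tall with its blue and black components; work in progress. Origin at the centre of its underside, x along its length, z up. It lies to one side of the caddy; it must stay where it is.
Things that resemble listed ones, but are neither listed nor needed, are in the scene too. What is meant by the bottle_yellow is not turquoise, and is the larger of those in its own colour.

How it is judged:
By the outcome, as a careful person would: the job done as asked, in the order asked, and still so for the second after the job is handed in, with the robot touching nothing.
It also fails if it takes over 141 s, if anything falls off the work surface, if the arm or the gripper's body presses on something with over 40 N, if the wrist force passes 120 N, or if a joint passes its speed limit or range.

## Working session

There is one attempt and no reset: what is moved stays moved. The work goes in short steps, Python scripts to look and compute and a shell command to move; the robot and the scene stay as the last step left them, time stands still between calls to the robot, and variables do not carry over. Pictures are saved under pics/ and viewed, at most 14 in all, crops included, and the job is handed in when it is done.

```bash
ls; mkdir -p pics; cat > h.py <<'E'
import numpy as np, cv2, json
from bench import r, optics
from scipy.spatial.transform import Rotation as R
def shot(name,fn=None):
    c=optics.camera(name)
    if fn: cv2.imwrite('pics/'+fn,c['pixels'][:,:,::-1])
    return c
def K(c):
    h,w=c['pixels'].shape[:2]; f=h/2/np.tan(np.radians(c['vfov'])/2)
    return np.array([[f,0,c['cx']],[0,f,c['cy']],[0,0,1]])
def ray(c,uv):
    M=cv2.Rodrigues(np.array(c['rvec'],float))[0]; t=np.array(c['tvec'],float)
    d=M.T@np.linalg.solve(K(c),[uv[0],uv[1],1]); return -M.T@t, d/np.linalg.norm(d)
def onz(c,uv,z):
    o,d=ray(c,uv); return o+d*(z-o[2])/d[2]
def proj(c,p):
    return cv2.projectPoints(np.array(p,float).reshape(-1,3),np.array(c['rvec'],float),np.array(c['tvec'],float),K(c),None)[0].reshape(-1,2)
def tri(c1,u1,c2,u2):
    o1,d1=ray(c1,u1);o2,d2=ray(c2,u2)
    s=np.linalg.lstsq(np.stack([d1,-d2],1),o2-o1,rcond=None)[0]
    a=o1+d1*s[0];b=o2+d2*s[1]; return (a+b)/2,np.linalg.norm(a-b)
E
python3 - <<'E'
from h import *
for n in('top','side','wrist'):
    c=shot(n,n+'0.png'); print(n,c['vfov'],c['cx'],c['cy'],ray(c,(320,200)))
s=r.read_state();print(s['ee_pos'],s['eef_rot'],s['time'],s['width'],R.from_quat(s['eef_rot']).as_matrix().round(3))
E
```

```text
pics
top 49.90687846926239 328.6697155702431 199.38788546034596 (array([ 3.99079692e-01, -6.76666223e-04,  1.01675305e+00]), array([ 0.15537271,  0.02825217, -0.98745184]))
side 53.88177235005643 313.2836349682082 199.12841855624424 (array([ 0.47979891, -0.77129469,  0.72979587]), array([ 0.08038359,  0.73656634, -0.67157167]))
wrist 58.92362465860937 315.47381371479435 201.5903929705941 (array([ 0.23177991, -0.58439629,  0.38388537]), array([-0.23654486, -0.07803549, -0.9684818 ]))
[ 0.16590584 -0.60227773  0.20814682] [ 9.90980455e-01  1.34005453e-01 -9.74138835e-05 -5.16776661e-04] 0.15 0.08737101233102823 [[ 0.964  0.266 -0.   ]
 [ 0.266 -0.964  0.001]
 [-0.    -0.001 -1.   ]]
```

View pics/top0.png

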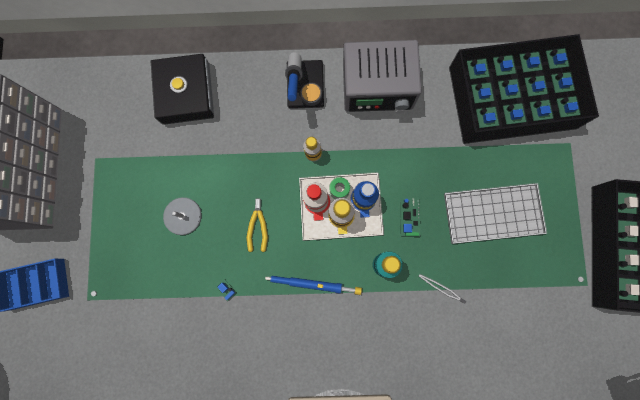

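View pics/side0.png

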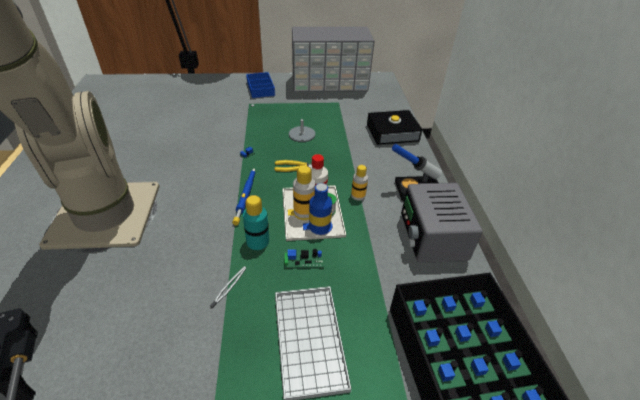

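The top view shows the caddy around (341,207). In it are the red bottle (315,195), blue bottle (365,193), yellow can (342,211) and reel (340,187). The board is at (410,217), the steel tray at (496,213) and the stand at (182,216).

Yellow-can candidates in the top view are (342,211), (389,265) and (313,148). The one at (389,265) is turquoise and (313,148) is smaller. The one at (342,211) is larger, yellow and metal, and stands on the yellow pad in the caddy, so it fits the description. I'll confirm it in an enlarged crop.

```bash
python3 - <<'E'
import cv2,numpy as np
t=cv2.imread('pics/top0.png');s=cv2.imread('pics/side0.png')
a=cv2.resize(t[130:290,285:435],None,fx=2.6,fy=2.6,interpolation=cv2.INTER_CUBIC)
b=cv2.resize(s[140:280,225:375],None,fx=2.6,fy=2.6,interpolation=cv2.INTER_CUBIC)
h=max(a.shape[0],b.shape[0]);f=lambda x:cv2.copyMakeBorder(x,0,h-x.shape[0],0,10,0)
cv2.imwrite('pics/crop0.png',np.hstack([f(a),f(b)]))
E
```

```text
(no output)
```

View pics/crop0.png

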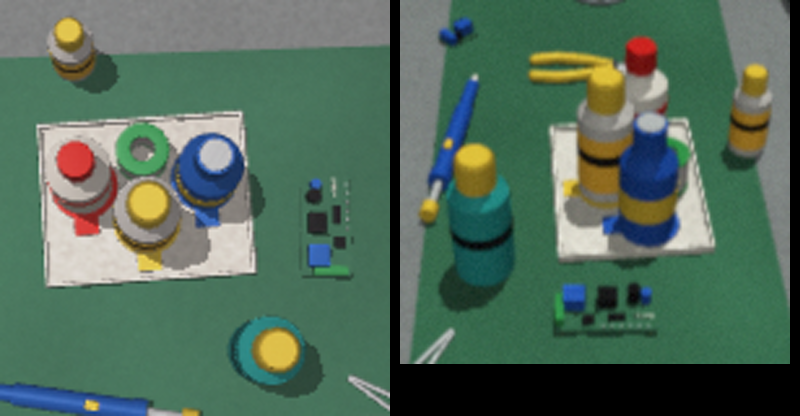

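The crop confirms it. The can in the caddy centre (top 342,211; side 303,195) is the large yellow and metal one with the black band. The lone can at (313,148) is a smaller lookalike, and the other is turquoise. Next I'll measure positions.

```bash
cat >> h.py <<'E'
def blobs(c,lo,hi,roi=None,amin=15):
    hsv=cv2.cvtColor(c['pixels'],cv2.COLOR_RGB2HSV); m=cv2.inRange(hsv,np.array(lo),np.array(hi))
    if roi: 
        k=np.zeros_like(m);k[roi[1]:roi[3],roi[0]:roi[2]]=255;m&=k
    n,l,s,ce=cv2.connectedComponentsWithStats(m)
    out=[(ce[i].round(1),s[i].tolist(),(l==i)) for i in range(1,n) if s[i][4]>=amin]
    return sorted(out,key=lambda b:-b[1][4])
E
python3 - <<'E'
from h import *
t=shot('top');s=shot('side')
H=lambda c,u:cv2.cvtColor(c['pixels'],cv2.COLOR_RGB2HSV)[u[1],u[0]]
for u in [(314,190),(367,189),(342,208),(340,182),(336,187),(500,188),(182,214),(365,200)]: print('top',u,H(t,u))
for u in [(318,160),(320,188),(303,172),(328,345),(302,133),(333,200)]: print('side',u,H(s,u))
sp=dict(red=([0,150,90],[6,255,255]),yel=([20,120,90],[32,255,255]),blue=([100,150,50],[125,255,255]),green=([50,130,90],[80,255,255]),grey=([0,0,90],[180,30,200]))
for n,c,roi in(('top',t,(295,165,390,245)),('side',s,(275,145,350,245))):
    for k,v in sp.items():
        if k!='grey': print(n,k,[(b[0].tolist(),b[1]) for b in blobs(c,*v,roi=roi)[:4]])
E
```

```text
top (314, 190) [  1 187 214]
top (367, 189) [150   1 191]
top (342, 208) [ 24 165 225]
top (340, 182) [ 67 110 135]
top (336, 187) [ 44  26 107]
top (500, 188) [30  3 98]
top (182, 214) [ 90   2 103]
top (365, 200) [109 184 137]
side (318, 160) [  0 221 180]
side (320, 188) [ 80   8 182]
side (303, 172) [ 24 191 199]
side (328, 345) [ 72   6 222]
side (302, 133) [ 90  10 107]
side (333, 200) [ 67 163 147]
top red [([313.7, 191.4], [307, 185, 14, 15, 154]), ([320.1, 212.0], [308, 196, 22, 24, 110])]
top yel [([341.6, 208.2], [334, 200, 16, 18, 232]), ([341.1, 226.1], [329, 216, 25, 18, 124]), ([361.0, 206.1], [354, 201, 17, 8, 21])]
top blue [([364.8, 195.7], [353, 182, 26, 25, 335]), ([363.4, 212.0], [354, 205, 15, 12, 63])]
top green [([340.8, 186.5], [332, 178, 18, 19, 164])]
side red [([317.2, 160.9], [312, 154, 12, 15, 144])]
side yel [([295.8, 169.6], [275, 160, 36, 24, 468]), ([308.3, 214.5], [288, 201, 43, 25, 373]), ([302.6, 196.2], [294, 191, 20, 10, 102])]
side blue [([320.2, 203.7], [309, 188, 23, 29, 464]), ([317.8, 228.2], [303, 223, 29, 11, 180])]
side green [([332.0, 197.6], [328, 193, 8, 11, 40])]
```

```bash
python3 - <<'E'
from h import *
t=shot('top');s=shot('side')
P=lambda p:np.round(p,4).tolist()
# cap top points: red, yellow, blue(disc) ; top-view disc centre vs side-view top ellipse
for n,roi,rs in(('blue',(355,180,380,200),(312,184,330,194)),):
    bt=blobs(t,[0,0,150],[180,40,255],roi=roi)[0];bs=blobs(s,[0,0,140],[180,60,255],roi=rs)[0]
    print(n,bt[:2],bs[:2],[P(x) if i==0 else x for i,x in enumerate(tri(t,bt[0],s,bs[0]))])
for n,lo,hi,roi,rs,D in(('red',[0,150,90],[6,255,255],(300,180,325,200),(308,150,325,172),.030),('yel',[20,120,90],[32,255,255],(330,195,352,217),(290,160,315,190),.036)):
    bt=blobs(t,lo,hi,roi=roi)[0];bs=blobs(s,lo,hi,roi=rs)[0]
    print(n,bt[:2],bs[:2],[P(x) if i==0 else x for i,x in enumerate(tri(t,bt[0],s,bs[0]))])
for n,c,roi,z in(('tray_t',t,(440,175,560,255),.014),('tray_s',s,(270,280,355,400),.014),('cad_t',t,(293,165,390,247),.010),('cad_s',s,(278,180,350,245),.010),('stand_t',t,(155,190,210,245),.008),('stand_s',s,(280,122,325,142),.008)):
    # non-mat, low saturation
    hsv=cv2.cvtColor(c['pixels'],cv2.COLOR_RGB2HSV);m=((hsv[...,1]<60)&(hsv[...,2]>(80))).astype(np.uint8)
    k=np.zeros_like(m);k[roi[1]:roi[3],roi[0]:roi[2]]=1;m=cv2.morphologyEx(m*k,cv2.MORPH_CLOSE,np.ones((5,5)))
    cs=max(cv2.findContours(m,0,2)[0],key=cv2.contourArea)
    if 'stand' in n:
        e=cv2.fitEllipse(cs); print(n,e,P(onz(c,e[0],z)))
    else:
        b=cv2.boxPoints(cv2.minAreaRect(cs)); hull=cv2.approxPolyDP(cv2.convexHull(cs),4,True)[:,0]
        W=np.array([onz(c,u,z)[:2] for u in hull.astype(float)]);mr=cv2.minAreaRect(W.astype(np.float32)); print(n,hull.tolist(),P(W),mr)
E
```

```text
blue (array([367.5, 189.1]), [362, 184, 12, 11, 108]) (array([321.2, 186.6]), [316, 184, 11, 7, 61]) [[0.5573, -0.0748, 0.1369], np.float64(0.00016993726192667888)]
red (array([313.7, 191.5]), [307, 185, 14, 15, 157]) (array([317.2, 160.9]), [312, 154, 12, 15, 142]) [[0.557, 0.0375, 0.128], np.float64(0.0008690649887540103)]
yel (array([341.6, 208. ]), [334, 200, 16, 17, 229]) (array([301.2, 171.3]), [290, 160, 21, 24, 336]) [[0.5159, -0.0198, 0.141], np.float64(0.00585305506682927)]
tray_t [[537, 183], [546, 233], [451, 243], [444, 193]] [[0.5819, -0.4854], [0.4635, -0.4939], [0.4468, -0.2729], [0.5647, -0.265]] ((0.514350414276123, -0.37914419174194336), (0.1186923012137413, 0.2221134901046753), 4.30967903137207)
tray_s [[329, 286], [350, 391], [283, 399], [275, 293]] [[0.5629, -0.2656], [0.5785, -0.4889], [0.4604, -0.4954], [0.4455, -0.2774]] ((0.5117078423500061, -0.38138091564178467), (0.11825265735387802, 0.2238752394914627), 3.9990897178649902)
cad_t [[378, 173], [383, 234], [302, 240], [299, 177]] [[0.6186, -0.1122], [0.4726, -0.1171], [0.4641, 0.0726], [0.6147, 0.077]] ((0.5421671271324158, -0.02011287957429886), (0.15065696835517883, 0.18988798558712006), 1.6572859287261963)
cad_s [[334, 185], [345, 236], [286, 240], [282, 189], [294, 180]] [[0.6109, 0.0797], [0.6173, -0.1169], [0.4713, -0.1231], [0.4632, 0.0686], [0.4979, 0.1069]] ((0.5403870940208435, -0.005734212696552277), (0.14804448187351227, 0.2286752462387085), 2.424038887023926)
stand_t ((181.61160278320312, 215.70184326171875), (36.18458557128906, 37.93466567993164), 48.1449089050293) [0.5301, 0.3574, 0.008]
stand_s ((301.6326904296875, 132.94613647460938), (17.573545455932617, 23.776714324951172), 89.56763458251953) [0.5312, 0.3571, 0.008]
```

Heights and sizes match the text: caps at 0.128 to 0.141 m, tray 119×222 mm, caddy 150×190 mm. Now I'll turn the tool to yaw 90°, so that it closes along world x, and approach.

```bash
python3 -m pendant '[[-1,0.93,-0.61,-0.33,0,0,-0.622],[-1,0.93,-0.61,-0.33,0,0,-0.622],[-1,0.93,-0.61,-0.33,0,0,-0.622],[-1,0.93,-0.61,-0.33,0,0,-0.622],[-1,0.93,-0.61,-0.33,0,0,-0.622],[-1,0.93,-0.61,-0.33,0,0,-0.622],[-1,0.93,-0.61,-0.33,0,0,-0.622],[-1,0.93,-0.61,-0.33,0,0,-0.622]]'
python3 - <<'E'
from h import *
s=r.read_state();print(s['ee_pos'],R.from_quat(s['eef_rot']).as_matrix().round(3).tolist(),s['joint_positions'])
c=shot('wrist');print(proj(c,[[.513,-.38,.014]]),ray(c,(320,200)))
E
```

```text
time: 1.35
ee_pos: [0.3864, -0.352, 0.3078]
eef_rot: [0.707, 0.707, -0.0, 0.0]
ft_force: [-0.1, 0.2, 0.4]
width: 0.0873
grip_force: 0.0
[ 0.38642096 -0.35195512  0.30784854] [[-0.0, 1.0, 0.0], [1.0, 0.0, -0.0], [-0.0, 0.0, -1.0]] [ 1.01809857  0.09309265 -0.39390157  1.54709779  0.03606625  1.50831013
  0.62348936]
[[409.457373  182.4931519]] (array([ 0.3858388 , -0.28328347,  0.48366616]), array([ 0.01288789, -0.24977309, -0.96821862]))
```

```bash
python3 -c "
from h import *
import pickle;pickle.dump(shot('wrist','wtray.png'),open('wtray.pkl','wb'))"
python3 -m pendant '[[-1,1,0.45,0,0,0,0],[-1,1,0.45,0,0,0,0],[-1,1,0.45,0,0,0,0],[-1,1,0.45,0,0,0,0],[-1,1,0.45,0,0,0,0],[-1,1,0.45,0,0,0,0],[-1,1,0.45,0,0,0,0]]'
python3 -c "
from h import *
import pickle;pickle.dump(shot('wrist','w1.png'),open('w1.pkl','wb'))"
python3 -m pendant '[[-1,0.27,0,0,0,0,0],[-1,0.27,0,0,0,0,0],[-1,0.27,0,0,0,0,0]]'
python3 -c "
from h import *
import pickle;pickle.dump(shot('wrist','w2.png'),open('w2.pkl','wb'))
a,b=cv2.imread('pics/w1.png'),cv2.imread('pics/w2.png');cv2.imwrite('pics/w12.png',cv2.resize(np.vstack([a,b]),None,fx=.75,fy=.75))"
```

```text
time: 2.33
ee_pos: [0.5212, -0.0518, 0.3075]
eef_rot: [0.707, 0.707, -0.0, -0.0]
ft_force: [-0.0, -0.2, 0.4]
width: 0.0869
grip_force: 0.0
time: 2.75
ee_pos: [0.5209, 0.0281, 0.3078]
eef_rot: [0.707, 0.707, -0.0, 0.0]
ft_force: [0.2, -0.8, -0.5]
width: 0.0873
grip_force: 0.0
```

View pics/w12.png

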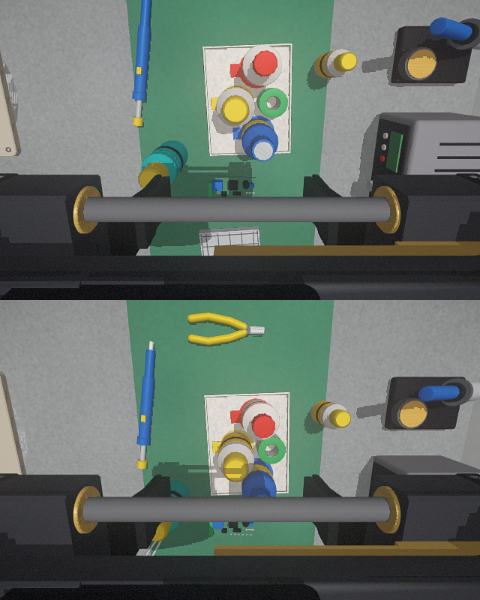

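The wrist views show, in full-resolution w1 pixels, the red cap (353,84), yellow cap (313,145), blue disc (349,200) and reel (364,136). w2 shows red (351,167), yellow (313,223) and reel (361,200).

```bash
python3 - <<'E'
from h import *
import pickle
a=pickle.load(open('w1.pkl','rb'));b=pickle.load(open('w2.pkl','rb'))
P=lambda p:np.round(p,4).tolist()
def best(c,lo,hi,u,h=26,near=True):
    bl=blobs(c,lo,hi,roi=(u[0]-h,u[1]-h,u[0]+h,u[1]+h)); return bl[0]
for n,lo,hi,u1,u2,z in(('red',[0,150,90],[6,255,255],(353,84),(351,167),.139),('yel',[20,120,90],[32,255,255],(313,145),(313,223),.147),('disc',[0,0,120],[180,60,255],(349,200),None,.136),('reel',[50,110,90],[80,255,255],(364,136),(361,200),.048)):
    for c,u in((a,u1),(b,u2)):
        if u is None: continue
        m=best(c,lo,hi,u,h=22 if n in('disc','reel') else 26);cn=max(cv2.findContours(m[2].astype(np.uint8),0,2)[0],key=cv2.contourArea)
        e=cv2.minEnclosingCircle(cn); f=K(c)[0,0]; 
        print(n,m[0],m[1],np.round([*e[0],e[1]],1),P(onz(c,e[0],z)),P(onz(c,m[0],z)))
        if n in('red','yel','reel'): 
            if c is a: s=e[0]
            else: print('  tri',P(tri(a,s,b,e[0])[0]))
E
```

```text
red [353.5  84. ] [337, 68, 33, 34, 814] [353.5  84.5  17.1] [0.5558, 0.0384, 0.139] [0.5557, 0.0389, 0.139]
red [351.5 168.2] [337, 152, 30, 32, 703] [350.8 167.5  16. ] [0.5551, 0.0407, 0.139] [0.5558, 0.04, 0.139]
  tri [0.5564, 0.0391, 0.129]
yel [313.5 146. ] [295, 127, 37, 38, 1083] [313.3 145.8  18.9] [0.5186, -0.0171, 0.147] [0.5187, -0.0173, 0.147]
yel [313.9 222.4] [297, 203, 35, 43, 1096] [315.4 224.2  21.8] [0.5203, -0.0151, 0.147] [0.5188, -0.0132, 0.147]
  tri [0.5194, -0.0179, 0.1386]
disc [350.7 200.7] [339, 189, 25, 25, 482] [350.5 200.8  12.6] [0.5561, -0.0735, 0.136] [0.5563, -0.0734, 0.136]
reel [364.4 138.1] [345, 119, 39, 38, 811] [364.1 137.   19.3] [0.5795, -0.0165, 0.048] [0.5799, -0.0177, 0.048]
reel [362.  200.4] [344, 183, 37, 35, 756] [362.2 200.5  18.4] [0.5798, -0.0164, 0.048] [0.5795, -0.0163, 0.048]
  tri [0.5797, -0.0165, 0.0477]
```

Positions hold up: each bottle is about 60 mm from the reel, the reel top is at 0.048 m and the cap heights agree. I'll take the yellow can first.

```bash
python3 -m pendant '[[-1,-0.153,-0.005,0,0,0,0],[-1,-0.153,-0.005,0.3,0,0,0],[-1,-0.153,-0.005,0.5,0,0,0],[-1,-0.153,-0.005,0.616,0,0,0],[-1,-0.153,-0.005,0.616,0,0,0],[1,-0.153,-0.005,0.616,0,0,0],[1,-0.153,-0.005,0.616,0,0,0],[1,-0.153,-0.005,0.616,0,0,0]]' 25
python3 -m pendant '[[1,0,0,0,0,0,0],[1,0,0,0,0,0,0]]'
```

```text
time: 3.8
ee_pos: [0.5207, -0.017, 0.1246]
eef_rot: [0.707, 0.707, 0.001, 0.001]
ft_force: [-0.1, -0.0, 0.2]
width: 0.0647
grip_force: 0.0
time: 4.05
ee_pos: [0.5197, -0.0169, 0.1232]
eef_rot: [0.707, 0.707, 0.0, 0.0]
ft_force: [-1.1, -0.1, -0.1]
width: 0.0445
grip_force: 0.0
```

```bash
python3 - <<'E'
from h import *
import pickle
c=pickle.load(open('wtray.pkl','rb'))
cv2.imwrite('pics/g.png',np.vstack([c['pixels'][:,:,::-1]])[:300])
for p in([.4635,-.4939,.014],[.5819,-.4854,.014],[.5647,-.265,.014],[.4468,-.2729,.014]): print(proj(c,p))
E
```

```text
[[370.28598124 260.09443281]]
[[453.49713685 254.28928636]]
[[456.46002817  92.87914054]]
[[363.33003076  99.7291931 ]]
```

View pics/g.png

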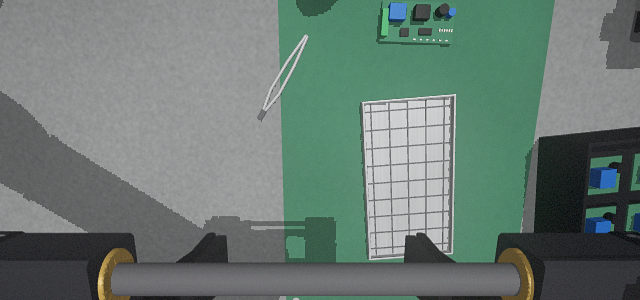

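The wrist view of the tray shows its rim corners at (455,96), (363,102), (370,258) and (453,253), which match the predicted pixels. So the tray centre is (0.513,-0.380).

```bash
python3 -m pendant '[[1,0,0,0,0,0,0],[1,0,0,0,0,0,0],[1,0,0,0,0,0,0],[1,0,0,-0.02,0,0,0],[1,0,0,-0.1,0,0,0],[1,0,0,-0.3,0,0,0],[1,0,0,-0.5,0,0,0],[1,0,0,-0.56,0,0,0]]'
```

```text
time: 5.05
ee_pos: [0.5208, -0.0165, 0.2948]
eef_rot: [0.707, 0.707, 0.002, 0.002]
ft_force: [-0.9, 0.2, -3.2]
width: 0.0345
grip_force: 25.0
```

```bash
python3 -m pendant '[[1,-0.1,0,0,0,0,0],[1,-0.3,0,0,0,0,0],[1,-0.5,0,0,0,0,0],[1,-0.7,0,0,0,0,0],[1,-0.9,0,0,0,0,0],[1,-1,0,0,0,0,0]]'
python3 -m pendant '[[1,-0.2,-0.005,0,0,0,0],[1,-0.4,-0.005,0.1,0,0,0],[1,-0.443,-0.005,0.3,0,0,0],[1,-0.443,-0.005,0.45,0,0,0],[1,-0.443,-0.005,0.53,0,0,0],[1,-0.443,-0.005,0.555,0,0,0],[1,-0.443,-0.005,0.565,0,0,0],[1,-0.443,-0.005,0.568,0,0,0]]'
```

```text
time: 5.8
ee_pos: [0.5182, -0.3209, 0.289]
eef_rot: [0.708, 0.706, -0.001, -0.001]
ft_force: [0.1, -0.3, -1.7]
width: 0.0342
grip_force: 25.0
time: 6.8
ee_pos: [0.519, -0.45, 0.1217]
eef_rot: [0.707, 0.707, 0.0, 0.001]
ft_force: [0.3, -0.7, -2.1]
width: 0.034
grip_force: 25.0
```

```bash
python3 -m pendant '[[1,0,0,0.002,0,0,0],[1,0,0,0.004,0,0,0],[1,0,0,0.004,0,0,0]]'; python3 -m pendant '[[1,0,0,0.003,0,0,0],[1,0,0,0.003,0,0,0]]'
```

```text
time: 7.18
ee_pos: [0.519, -0.4499, 0.1205]
eef_rot: [0.707, 0.707, 0.0, 0.001]
ft_force: [-0.7, 1.1, 4.5]
width: 0.0344
grip_force: 25.0
time: 7.42
ee_pos: [0.5193, -0.4501, 0.1205]
eef_rot: [0.707, 0.707, 0.0, 0.001]
ft_force: [-1.2, 1.9, 8.8]
width: 0.0341
grip_force: 25.0
```

```bash
python3 -m pendant '[[-1,0,0,0,0,0,0],[-1,0,0,0,0,0,0],[-1,0,0,0,0,0,0],[-1,0,0,-0.1,0,0,0],[-1,0,0,-0.3,0,0,0],[-1,0.2,0,-0.34,0,0,0],[-1,0.4,0,-0.34,0,0,0]]'; python3 -m pendant '[[-1,0.2,0,0,0,0,0],[-1,0.4,0.05,0,0,0,0],[-1,0.6,0.1,0,0,0,0],[-1,0.8,0.12,0,0,0,0],[-1,1,0.12,0,0,0,0],[-1,1,0.12,0,0,0,0],[-1,1,0.12,0,0,0,0]]'
python3 - <<'E'
from h import *
t=shot('top');s=shot('side','s1.png');w=shot('wrist')
cv2.imwrite('pics/a1.png',np.vstack([t['pixels'][150:270,290:570,::-1].repeat(2,0).repeat(2,1),s['pixels'][130:400,220:500,::-1].repeat(1,0).repeat(2,1)]))
st=r.read_state();print(st['ee_pos'])
E
```

```text
time: 8.3
ee_pos: [0.519, -0.3287, 0.2219]
eef_rot: [0.707, 0.707, 0.0, 0.001]
ft_force: [1.5, 0.4, -0.4]
width: 0.0856
grip_force: 0.0
time: 9.18
ee_pos: [0.5541, -0.0303, 0.2203]
eef_rot: [0.707, 0.707, -0.0, 0.0]
ft_force: [0.2, -1.1, -1.2]
width: 0.0872
grip_force: 0.0
[ 0.55413498 -0.03141759  0.22024489]
```

View pics/a1.png

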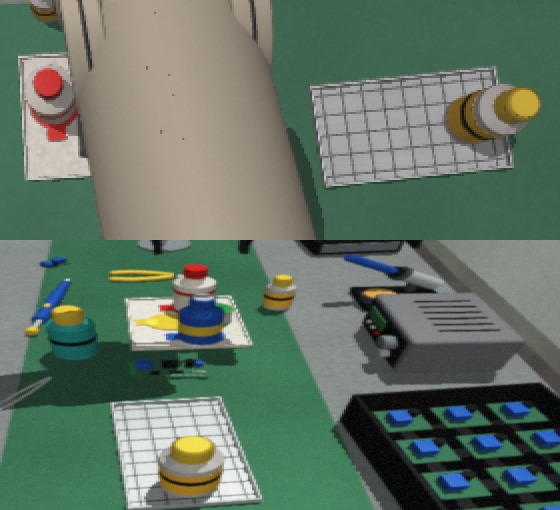

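The picture shows the yellow can upright in the far end of the tray (top crop 490,112; side crop 190,465). Red is next.

```bash
python3 -m pendant '[[-1,0.2,0.007,0,0,0,0],[-1,0.235,0.007,0.1,0,0,0],[-1,0.235,0.007,0.25,0,0,0],[-1,0.235,0.007,0.334,0,0,0],[-1,0.235,0.007,0.334,0,0,0],[1,0.235,0.007,0.334,0,0,0],[1,0.235,0.007,0.334,0,0,0],[1,0.235,0.007,0.334,0,0,0]]' 25
python3 -m pendant '[[1,0,0,0,0,0,0],[1,0,0,0,0,0,0],[1,0,0,0,0,0,0],[1,0,0,0,0,0,0],[1,0,0,0,0,0,0],[1,0,0,0,0,0,0]]'
```

```text
time: 10.32
ee_pos: [0.5567, 0.0407, 0.1211]
eef_rot: [0.707, 0.707, 0.0, 0.001]
ft_force: [-0.2, 1.0, 0.1]
width: 0.0646
grip_force: 0.0
time: 11.08
ee_pos: [0.5562, 0.0408, 0.1202]
eef_rot: [0.707, 0.707, 0.0, 0.0]
ft_force: [1.3, -0.1, -0.4]
width: 0.0286
grip_force: 25.0
```

```bash
python3 -m pendant '[[1,0,0,-0.05,0,0,0],[1,0,0,-0.2,0,0,0],[1,0,0,-0.4,0,0,0],[1,0,0,-0.55,0,0,0],[1,-0.1,0,-0.55,0,0,0],[1,-0.3,-0.05,-0.55,0,0,0],[1,-0.5,-0.1,-0.55,0,0,0],[1,-0.7,-0.144,-0.55,0,0,0]]'
python3 -m pendant '[[1,-0.2,0,0,0,0,0],[1,-0.4,0,0,0,0,0],[1,-0.6,0,0.05,0,0,0],[1,-0.7,0,0.2,0,0,0],[1,-0.7,0,0.4,0,0,0],[1,-0.7,0,0.51,0,0,0],[1,-0.7,0,0.545,0,0,0],[1,-0.7,0,0.555,0,0,0]]'
python3 -m pendant '[[1,0,0,0.003,0,0,0],[1,0,0,0.006,0,0,0],[1,0,0,0.008,0,0,0],[1,0,0,0.008,0,0,0]]'
```

```text
time: 12.08
ee_pos: [0.5123, -0.1708, 0.2864]
eef_rot: [0.707, 0.708, 0.0, 0.001]
ft_force: [1.0, -1.7, -2.4]
width: 0.0286
grip_force: 25.0
time: 13.08
ee_pos: [0.5138, -0.3794, 0.1199]
eef_rot: [0.707, 0.707, 0.0, 0.001]
ft_force: [0.9, 0.2, -1.5]
width: 0.0288
grip_force: 25.0
time: 13.58
ee_pos: [0.5138, -0.3795, 0.1172]
eef_rot: [0.707, 0.707, 0.0, 0.001]
ft_force: [0.4, 0.3, 3.3]
width: 0.0287
grip_force: 25.0
```

```bash
python3 -m pendant '[[-1,0,0,0,0,0,0],[-1,0,0,0,0,0,0],[-1,0,0,0,0,0,0],[-1,0,0,-0.1,0,0,0],[-1,0,0,-0.3,0,0,0],[-1,0.2,0,-0.34,0,0,0],[-1,0.4,0.05,-0.34,0,0,0],[-1,0.6,0.142,-0.34,0,0,0]]'; python3 -m pendant '[[-1,0.2,0,0,0,0,0],[-1,0.422,0,0,0,0,0],[-1,0.422,0,0.15,0,0,0],[-1,0.422,0,0.3,0,0,0],[-1,0.422,0,0.34,0,0,0],[-1,0.422,0,0.34,0,0,0],[1,0.422,0,0.34,0,0,0],[1,0.422,0,0.34,0,0,0]]'; python3 -m pendant '[[1,0,0,0,0,0,0],[1,0,0,0,0,0,0],[1,0,0,0,0,0,0],[1,0,0,0,0,0,0],[1,0,0,0,0,0,0],[1,0,0,0,0,0,0],[1,0,0,0,0,0,0]]'
```

```text
time: 14.58
ee_pos: [0.5542, -0.2011, 0.219]
eef_rot: [0.707, 0.707, -0.0, 0.001]
ft_force: [0.5, -0.2, -0.6]
width: 0.0862
grip_force: 0.0
time: 15.58
ee_pos: [0.5551, -0.076, 0.1178]
eef_rot: [0.707, 0.707, 0.001, 0.001]
ft_force: [0.2, 0.9, 0.5]
width: 0.0743
grip_force: 0.0
time: 16.45
ee_pos: [0.5543, -0.0759, 0.1164]
eef_rot: [0.707, 0.707, 0.0, 0.0]
ft_force: [0.8, 0.1, 1.5]
width: 0.0304
grip_force: 25.0
```

```bash
python3 -m pendant '[[1,0,0,-0.05,0,0,0],[1,0,0,-0.2,0,0,0],[1,0,0,-0.4,0,0,0],[1,-0.15,-0.05,-0.4,0,0,0],[1,-0.35,-0.1,-0.4,0,0,0],[1,-0.55,-0.155,-0.4,0,0,0],[1,-0.72,-0.155,-0.4,0,0,0],[1,-0.79,-0.155,-0.4,0,0,0]]'
python3 -m pendant '[[1,0,0,0.05,0,0,0],[1,0,0,0.2,0,0,0],[1,0,0,0.34,0,0,0],[1,0,0,0.39,0,0,0],[1,0,0,0.402,0,0,0],[1,0,0,0.408,0,0,0],[1,0,0,0.412,0,0,0],[1,0,0,0.412,0,0,0]]'
```

```text
time: 17.45
ee_pos: [0.5064, -0.3165, 0.2367]
eef_rot: [0.708, 0.706, -0.001, 0.0]
ft_force: [-0.7, -0.1, -2.2]
width: 0.0307
grip_force: 25.0
time: 18.45
ee_pos: [0.5085, -0.3131, 0.1137]
eef_rot: [0.707, 0.707, 0.0, 0.001]
ft_force: [0.8, -0.5, -0.2]
width: 0.0304
grip_force: 25.0
```

```bash
python3 -m pendant '[[1,0,0,0.003,0,0,0],[1,0,0,0.003,0,0,0],[-1,0,0,0.003,0,0,0],[-1,0,0,0,0,0,0],[-1,0,0,0,0,0,0],[-1,0,0,-0.1,0,0,0],[-1,0,0,-0.3,0,0,0],[-1,0.1,0.05,-0.5,0,0,0]]'; python3 -m pendant '[[-1,0.2,0,-0.1,0,0,0],[-1,0.4,0.05,-0.1,0,0,0],[-1,0.6,0.1,-0.1,0,0,0],[-1,0.8,0.1,-0.1,0,0,0],[-1,1,0.1,-0.1,0,0,0],[-1,1,0.1,-0.1,0,0,0],[-1,1,0.1,-0.1,0,0,0]]'
python3 - <<'E'
from h import *
import pickle
w=shot('wrist','w3.png');pickle.dump(w,open('w3.pkl','wb'));s=shot('side')
pickle.dump(s,open('s3.pkl','wb'))
cv2.imwrite('pics/a3.png',np.hstack([cv2.resize(w['pixels'][:280,230:440,::-1],None,fx=2,fy=2),cv2.resize(s['pixels'][130:410,240:380,::-1],None,fx=2,fy=2)[:540].copy() if 0 else cv2.copyMakeBorder(cv2.resize(s['pixels'][130:400,240:390,::-1],None,fx=2,fy=2),0,20,0,0,0)]))
print(r.read_state()['ee_pos'])
E
```

```text
time: 19.45
ee_pos: [0.5203, -0.2878, 0.2589]
eef_rot: [0.708, 0.706, -0.001, 0.0]
ft_force: [0.6, 0.3, 0.6]
width: 0.0818
grip_force: 0.0
time: 20.32
ee_pos: [0.5513, 0.0139, 0.2872]
eef_rot: [0.707, 0.707, -0.0, 0.0]
ft_force: [0.0, -0.7, -0.8]
width: 0.087
grip_force: 0.0
[0.55135894 0.01273766 0.28707337]
```

View pics/a3.png

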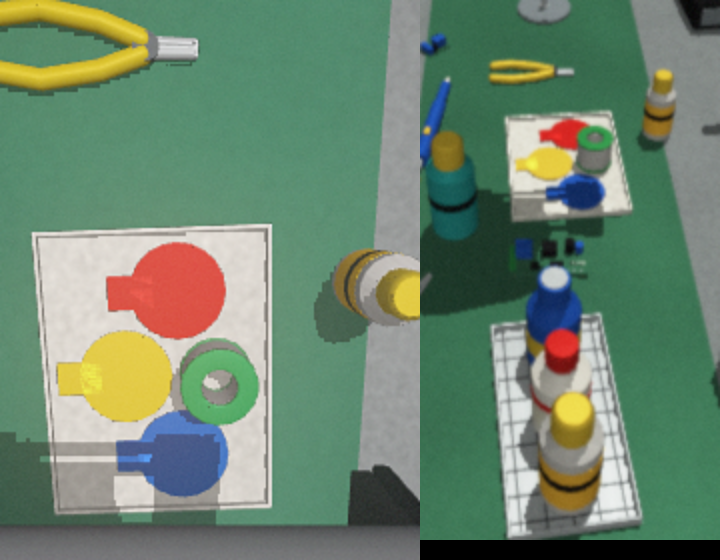

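All three bottles stand in the tray (side crop 553,290; 560,350; 572,410). The reel stands alone (wrist crop 219,384) and the pads are clear. Next: pads, reel and stand.

```bash
python3 - <<'E'
from h import *
import pickle
w=pickle.load(open('w3.pkl','rb'));s=pickle.load(open('s3.pkl','rb'));t=shot('top')
P=lambda p:np.round(p,4).tolist()
def insc(c,lo,hi,roi):
    m=blobs(c,lo,hi,roi=roi)[0][2].astype(np.uint8); m=cv2.morphologyEx(m,cv2.MORPH_CLOSE,np.ones((5,5)))
    m=cv2.resize(m,None,fx=4,fy=4,interpolation=0)
    d=cv2.distanceTransform(np.pad(m,1),2,5); v=d.max(); ys,xs=np.where(d>v-.7); return (np.array([xs.mean(),ys.mean()])-1+.5)/4-.5,v/4
for n,lo,hi in(('red',[0,120,60],[8,255,255]),('red2',[172,120,60],[180,255,255]),('yel',[18,120,60],[34,255,255]),('blue',[100,130,30],[125,255,255]),('reel',[50,110,80],[80,255,255])):
    roi=(230,100,365,262)
    try:
        if n=='reel':
            bl=blobs(w,lo,hi,roi=(315,170,365,215))[0];cn=max(cv2.findContours(bl[2].astype(np.uint8),0,2)[0],key=cv2.contourArea);e=cv2.minEnclosingCircle(cn);print(n,e,P(onz(w,e[0],.048)));continue
        u,v=insc(w,lo,hi,roi); p=onz(w,u,.007); q=onz(w,u+[v,0],.007); print(n,u.round(1),round(v,1),P(p),'r',np.linalg.norm(q-p).round(4))
        bs=blobs(s,lo,hi,roi=(280,180,350,240))[0];print('   side',bs[0],bs[1])
    except IndexError: print(n,'none')
# pad height from wrist & side using the far tip of discs is coarse: side ellipses
E
```

```text
red [318.2 144.8] 23.1 [0.5542, 0.0376, 0.007] r 0.0295
   side [311.5 196.4] [300, 190, 24, 15, 212]
red2 none
yel [292.4 187.6] 22.0 [0.5203, -0.0184, 0.007] r 0.029
   side [303.  211.3] [288, 204, 28, 16, 321]
blue [333.3 234.3] 6.8 [0.5751, -0.0836, 0.007] r 0.0092
   side [318.6 225.4] [303, 217, 29, 17, 335]
reel ((339.265625, 192.8671875), 19.18490982055664) [0.5794, -0.0158, 0.048]
```

```bash
python3 - <<'E'
from h import *
import pickle
a=pickle.load(open('w1.pkl','rb'));b=pickle.load(open('w2.pkl','rb'));w=pickle.load(open('w3.pkl','rb'))
P=lambda p:np.round(p,4).tolist()
u=[]
for c,roi in((a,(440,60,490,110)),(b,(430,130,480,180))):
    bl=blobs(c,[20,130,120],[32,255,255],roi=roi)[0];u.append(bl[0]);print(bl[:2])
print(P(tri(a,u[0],b,u[1])[0]))
# blue pad
hsv=cv2.cvtColor(w['pixels'],cv2.COLOR_RGB2HSV);print(hsv[240,320],hsv[215,320])
m=(((hsv[...,0]>100)&(hsv[...,0]<130)&(hsv[...,1]>90))).astype(np.uint8);k=np.zeros_like(m);k[200:252,302:350]=1;m*=k
m=cv2.morphologyEx(m,cv2.MORPH_CLOSE,np.ones((7,7)))
cn=max(cv2.findContours(m,0,2)[0],key=cv2.contourArea);print(cv2.boundingRect(cn));e=cv2.minEnclosingCircle(cn);print(e,P(onz(w,e[0],.007)))
t=shot('top');s=shot('side')
# spindle tip
for c,roi in((t,(165,200,200,230)),(s,(292,112,312,140))):
    g=cv2.cvtColor(c['pixels'],cv2.COLOR_RGB2GRAY)[roi[1]:roi[3],roi[0]:roi[2]];print(g)
E
```

```text
(array([462.5,  81.2]), [447, 69, 29, 26, 518])
(array([454.1, 157.1]), [440, 146, 28, 24, 489])
[0.6742, 0.0446, 0.0923]
[111 133 136] [109 143 200]
(302, 206, 42, 42)
((321.2438049316406, 226.21900939941406), 22.275419235229492) [0.5586, -0.072, 0.007]
[[101 100 100 ... 100 100 101]
 [101 101 100 ... 100  99 101]
 [101 102  99 ... 101 101 101]
 ...
 [ 98 111 129 ...  62  95  99]
 [ 99  98 109 ...  95 100 100]
 [ 96  97  97 ...  99  97  98]]
[[ 89  90  89  87  91  91  90  87  87  90  88  89  89  90  85  88  90  93
   88  89]
 [ 89  88  90  90  88  91  87  88  90  86  86  90  89  92  92  89  89  89
   88  90]
 [ 90  92  89  91  90  90  87  86  88  92  87  88  89  87  88  91  89  91
   89  90]
 [ 94  92  89  87  90  90  91  90  87  91  89  87  89  90  86  92  92  90
   89  90]
 [ 91  88  90  90  90  90  88  91  89  90  87  90  87  84  87  90  87  89
   88  92]
 [ 88  87  93  88  89  86  87  88  88  93  89  86  89  89  90  91  86  90
   89  92]
 [ 85  88  87  87  90  91  90  87  92 105 101  91  88  90  89  89  89  92
   87  89]
 [ 88  90  89  91  90  91  90  93 104 133 134 100  91  89 
[... 1027 characters left out ...]
 140 141
  138 142]
 [139 137 135 136 136 134 141 136 129 103 111 132 149 141 138 139 142 137
  140 140]
 [138 137 137 137 136 137 134 116 101  98 114 135 143 139 137 138 138 138
  140 141]
 [138 136 135 135 138 137 130 108  86  95 112 126 135 136 137 138 140 141
  137 139]
 [136 137 133 138 140 136 132 110 104 113 134 137 140 140 138 138 138 139
  141 140]
 [136 139 139 136 140 136 137 135 135 135 138 138 144 138 137 140 139 140
  138 138]
 [122 126 136 135 136 135 135 134 137 136 137 138 138 138 139 137 140 140
  137 132]
 [ 92 100 125 132 130 134 136 137 135 136 134 136 138 139 136 138 136 130
  125 104]
 [ 71  79 101 113 116 124 127 130 127 116 121 122 136 133 125 123 120 107
   88  75]]
```

The reel is at (0.5796,-0.0162) with its top at 0.048. The small lookalike can at (0.674,0.045) is near, so I'll turn the tool 20° away from it for this grasp.

```bash
python3 -m pendant '[[-1,-0.096,0.094,0.1,0,0,0.08],[-1,-0.096,0.094,0.3,0,0,0.1667],[-1,-0.096,0.094,0.5,0,0,0.1667],[-1,-0.096,0.094,0.68,0,0,0.1667],[-1,-0.096,0.094,0.8,0,0,0.1667],[-1,-0.096,0.094,0.857,0,0,0.1667],[-1,-0.096,0.094,0.857,0,0,0.1667],[1,-0.096,0.094,0.857,0,0,0.1667]]' 30; python3 -m pendant '[[1,0,0,0,0,0,0],[1,0,0,0,0,0,0],[1,0,0,0,0,0,0],[1,0,0,0,0,0,0],[1,0,0,0,0,0,0]]'
```

```text
time: 21.58
ee_pos: [0.5807, -0.0144, 0.0319]
eef_rot: [0.819, 0.574, 0.001, 0.001]
ft_force: [-0.3, 0.5, 0.4]
width: 0.0826
grip_force: 0.0
time: 22.2
ee_pos: [0.58, -0.0145, 0.0305]
eef_rot: [0.819, 0.574, 0.0, 0.0]
ft_force: [2.1, -1.1, 1.1]
width: 0.0459
grip_force: 30.1
```

```bash
python3 -m pendant '[[1,0,0,-0.05,0,0,0],[1,0,0,-0.2,0,0,0],[1,0,0,-0.333,0,0,-0.08],[1,0,0,-0.333,0,0,-0.1667],[1,0,0,-0.333,0,0,-0.1667],[1,0,0,-0.333,0,0,-0.1667]]'; python3 -m pendant '[[1,0.1,-0.02,0,0,0,0],[1,0.3,-0.05,0,0,0,0],[1,0.5,-0.1,0,0,0,0],[1,0.7,-0.167,0,0,0,0],[1,0.85,-0.167,0,0,0,0],[1,0.93,-0.167,0,0,0,0],[1,0.948,-0.167,0,0,0,0],[1,0.948,-0.167,0,0,0,0]]'
python3 - <<'E'
from h import *
import pickle
w=shot('wrist','w4.png');t=shot('top');s=shot('side');pickle.dump((w,t,s),open('w4.pkl','wb'))
print(r.read_state()['ee_pos'],proj(w,[[.5305,.357,.058],[.5305,.357,.008]]),proj(t,[[.5305,.357,.058],[.5305,.357,.008]]),proj(s,[[.5305,.357,.058],[.5305,.357,.008]]))
q=[cv2.resize(w['pixels'][:,200:460,::-1][0:270],None,fx=1.5,fy=1.5),cv2.resize(s['pixels'][100:170,260:345,::-1],None,fx=4,fy=4)]
cv2.imwrite('pics/a4.png',np.hstack([cv2.copyMakeBorder(x,0,405-x.shape[0],0,5,0) for x in q]))
E
```

```text
time: 22.95
ee_pos: [0.5789, -0.0144, 0.1297]
eef_rot: [0.708, 0.706, -0.0, -0.0]
ft_force: [0.4, -0.3, -2.6]
width: 0.0464
grip_force: 30.1
time: 23.95
ee_pos: [0.5292, 0.2691, 0.1296]
eef_rot: [0.707, 0.707, -0.001, 0.0]
ft_force: [0.3, -0.9, -3.1]
width: 0.0461
grip_force: 30.1
[0.529679   0.26832053 0.12993373] [[318.24492297  78.48974539]
 [317.81323089  83.59789533]] [[174.03332327 212.90236206]
 [181.78873659 215.53405759]] [[301.43393707 119.91424421]
 [301.42833896 132.96991532]]
```

View pics/a4.png

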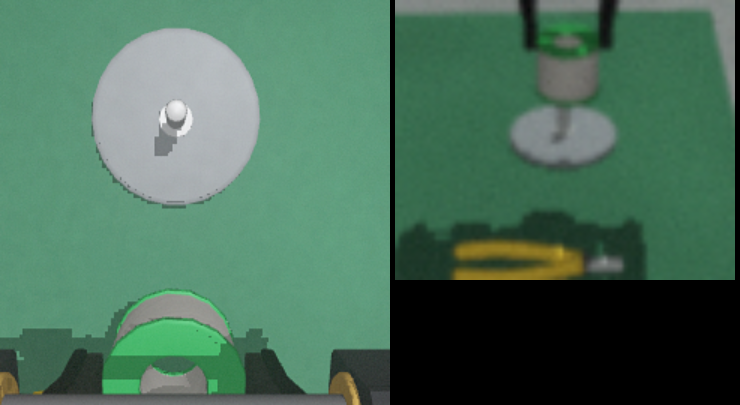

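The wrist crop shows the stand with the spindle tip at full-resolution pixel (317,71) and the base at about (317,78). The side view shows the reel hanging level just short of it. Measuring precisely now.

```bash
python3 - <<'E'
from h import *
import pickle
w,t,s=pickle.load(open('w4.pkl','rb'))
P=lambda p:np.round(p,4).tolist()
hsv=cv2.cvtColor(w['pixels'],cv2.COLOR_RGB2HSV)
m=(hsv[...,1]<60).astype(np.uint8);m[:10]=0;m[145:]=0;m[:,:255]=0;m[:,380:]=0;m=cv2.morphologyEx(m,cv2.MORPH_CLOSE,np.ones((9,9)))
cn=max(cv2.findContours(m,0,2)[0],key=cv2.contourArea);e=cv2.fitEllipse(cn);print(e,P(onz(w,e[0],.008)),P(onz(w,e[0],.004)))
W=np.array([onz(w,u,.008)[:2] for u in cn[:,0].astype(float)],np.float32);print('world circle',cv2.minEnclosingCircle(W))
g=cv2.cvtColor(w['pixels'],cv2.COLOR_RGB2GRAY)
print(g[60:90,308:328])
for c,u in((w,(317.3,71.5)),):print(P(onz(c,u,.058)))
print('tri tip w-s',P(tri(w,(317.3,71.0),s,(301.5,119.6))[0]))
# reel flange top ellipse in wrist
bl=blobs(w,[50,140,60],[85,255,255],roi=(260,200,375,262))
print([b[:2] for b in bl[:3]]); print(proj(w,[[.5292,.2685-.0017,.148],[.5292,.2685-.0017,.104]]))
E
```

```text
((316.79559326171875, 77.1646499633789), (111.11785888671875, 117.70437622070312), 2.0426244735717773) [0.5297, 0.3619, 0.008] [0.5297, 0.3622, 0.004]
world circle ((0.5296549797058105, 0.36003100872039795), 0.04487866908311844)
[[182 182 184 185 184 184 184 185 182 183 183 183 183 183 181 183 183 184
  185 185]
 [180 183 183 183 184 182 182 182 183 184 186 181 185 184 183 182 183 184
  182 184]
 [183 183 183 183 182 184 184 182 182 183 185 185 184 184 184 184 183 183
  184 181]
 [181 182 183 181 182 182 181 184 183 182 183 184 183 183 183 181 183 185
  185 183]
 [181 180 182 183 183 182 181 179 182 183 181 183 185 182 183 181 182 183
  186 185]
 [182 183 181 181 185 183 182 184 181 183 184 181 183 182 185 184 184 184
  185 186]
 [181 182 183 182 183 183 181 155 170 187 170 170 165 183 184 183 184 183
  185 184]
 [180 181 180 181 182 160 190 212 214 221 218 214 205 180 181 183 186 183
  184 184]
 [181 182 183 183 155 200 217 221 227 237 233 230 227 215 163 183 185 184
  183 183]
 [180 181 181 123 197 216 222 232 234 239 241 243 236 226 201 156 183 184
  186 182]
 [180 180 180 158 211
[... 1249 characters left out ...]
156]
 [166 160 160 158 161 159 144 118 107 109 118 133 160 238 236 236 236 236
  240 193]
 [146 162 161 159 159 159 158 155 156 162 153 152 157 235 235 236 236 238
  198 180]
 [128 145 158 159 159 157 158 157 159 163 241 238 235 233 234 236 239 184
  181 180]
 [123 127 147 161 158 158 157 158 161 160 242 238 237 232 236 238 213 177
  180 181]
 [129 124 126 140 162 161 160 157 159 160 241 238 239 235 238 215 180 177
  180 181]]
[0.5299, 0.3614, 0.058]
tri tip w-s [0.5304, 0.3618, 0.0563]
[(array([315.1, 237.4]), [268, 212, 96, 50, 2951]), (array([285. , 208.8]), [277, 200, 19, 23, 55]), (array([347. , 210.5]), [339, 200, 16, 25, 46])]
[[316.63071534 261.16046778]
 [316.4488094  230.61635094]]
```

```bash
python3 -m pendant '[[1,0.15,0,0,0,0,0],[1,0.27,0,0,0,0,0],[1,0.308,0.001,0.05,0,0,0],[1,0.308,0.001,0.1,0,0,0],[1,0.308,0.001,0.13,0,0,0],[1,0.308,0.001,0.15,0,0,0],[1,0.308,0.001,0.163,0,0,0],[1,0.308,0.001,0.168,0,0,0]]'
python3 - <<'E'
from h import *
s=shot('side');w=shot('wrist','w5.png')
cv2.imwrite('pics/a5.png',np.vstack([cv2.resize(s['pixels'][85:155,245:365,::-1],None,fx=5,fy=5,interpolation=cv2.INTER_CUBIC)]))
print(r.read_state()['ft_force'])
E
```

```text
time: 25.1
ee_pos: [0.5296, 0.3621, 0.0797]
eef_rot: [0.707, 0.707, 0.0, 0.0]
ft_force: [-0.2, 0.3, -2.3]
width: 0.046
grip_force: 30.1
[-0.24046208  0.00757376 -2.63360172]
```

View pics/a5.png

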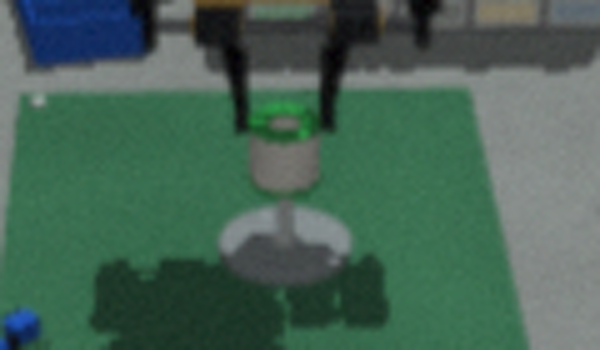

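The side crop shows the reel (285,150) centred over the spindle (286,220), with the tip already hidden in the bore and no contact force. Lowering.

```bash
python3 -m pendant '[[1,0,0,0.01,0,0,0],[1,0,0,0.025,0,0,0],[1,0,0,0.04,0,0,0],[1,0,0,0.055,0,0,0],[1,0,0,0.07,0,0,0]]'; python3 -m pendant '[[1,0,0,0.02,0,0,0],[1,0,0,0.04,0,0,0],[1,0,0,0.06,0,0,0],[1,0,0,0.07,0,0,0],[1,0,0,0.07,0,0,0]]'; python3 -m pendant '[[1,0,0,0.006,0,0,0],[1,0,0,0.01,0,0,0],[1,0,0,0.01,0,0,0]]'
```

```text
time: 25.82
ee_pos: [0.5294, 0.3624, 0.0583]
eef_rot: [0.707, 0.707, -0.0, 0.0]
ft_force: [-0.8, 0.1, -2.7]
width: 0.0461
grip_force: 30.1
time: 26.45
ee_pos: [0.5293, 0.3623, 0.0374]
eef_rot: [0.707, 0.707, -0.0, 0.0]
ft_force: [0.1, 0.9, -2.8]
width: 0.0458
grip_force: 30.1
time: 26.82
ee_pos: [0.5295, 0.3624, 0.0347]
eef_rot: [0.707, 0.707, 0.0, 0.0]
ft_force: [0.4, 0.3, -2.8]
width: 0.046
grip_force: 30.1
```

```bash
python3 -m pendant '[[1,0,0,0.004,0,0,0],[1,0,0,0.004,0,0,0],[1,0,0,0.004,0,0,0]]'; python3 -m pendant '[[1,0,0,0.003,0,0,0],[1,0,0,0.003,0,0,0]]'
```

```text
time: 27.2
ee_pos: [0.5296, 0.3625, 0.0345]
eef_rot: [0.707, 0.707, 0.0, 0.0]
ft_force: [-2.8, -3.0, 6.0]
width: 0.0462
grip_force: 30.2
time: 27.45
ee_pos: [0.5296, 0.3625, 0.0343]
eef_rot: [0.707, 0.707, 0.0, 0.0]
ft_force: [-4.5, -4.6, 12.6]
width: 0.0463
grip_force: 30.0
```

Contact came at the expected height. Releasing, backing off and checking.

```bash
python3 -m pendant '[[-1,0,0,0,0,0,0],[-1,0,0,0,0,0,0],[-1,0,0,0,0,0,0],[-1,0,0,-0.05,0,0,0],[-1,0,0,-0.2,0,0,0],[-1,0,0,-0.4,0,0,0],[-1,-0.1,0,-0.6,0,0,0],[-1,-0.25,0,-0.6,0,0,0]]'; python3 -m pendant '[[-1,-0.1,0,0,0,0,0],[-1,-0.1,0,0,0,0,0]]'
python3 - <<'E'
from h import *
w=shot('wrist');s=shot('side')
p=[w['pixels'][0:200,220:420,::-1].repeat(2,0).repeat(2,1),cv2.resize(s['pixels'][105:150,270:335,::-1],None,fx=6,fy=6,interpolation=cv2.INTER_CUBIC)]
cv2.imwrite('pics/a6.png',np.hstack([cv2.copyMakeBorder(x,0,400-x.shape[0],0,5,0) for x in p])[:,:800])
E
```

```text
time: 28.45
ee_pos: [0.5301, 0.2901, 0.2183]
eef_rot: [0.706, 0.709, 0.004, 0.001]
ft_force: [0.7, -0.8, -0.7]
width: 0.0868
grip_force: 0.0
time: 28.7
ee_pos: [0.5305, 0.2548, 0.2138]
eef_rot: [0.708, 0.706, 0.0, 0.001]
ft_force: [0.3, 0.8, 0.1]
width: 0.0875
grip_force: 0.0
```

View pics/a6.png

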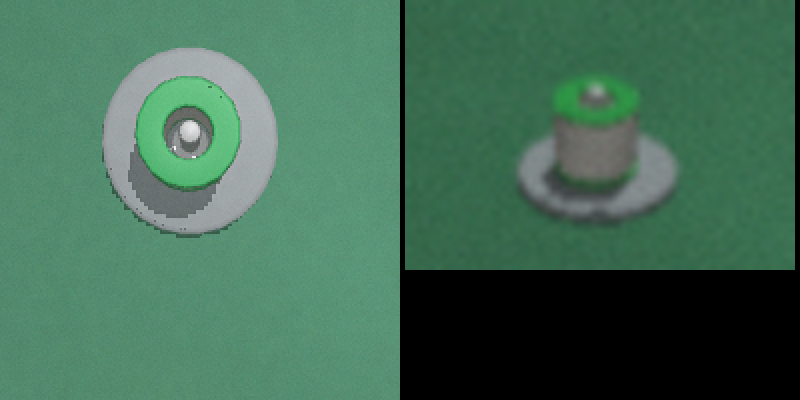

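The wrist view shows the spindle tip (189,131) inside the reel bore. The side view shows the reel seated flat on the base. Back to the tray to measure the caps.

```bash
python3 -m pendant '[[-1,-0.2,0,-0.1,0,0,0],[-1,-0.4,0,-0.2,0,0,0],[-1,-0.6,0,-0.3,0,0,0],[-1,-0.8,0,-0.3,0,0,0],[-1,-1,0,-0.3,0,0,0]]'; python3 -m pendant '[[-1,-0.2,-0.05,0,0,0,0],[-1,-0.4,-0.05,0,0,0,0],[-1,-0.6,-0.05,0,0,0,0],[-1,-0.8,-0.05,0,0,0,0],[-1,-1,-0.05,0,0,0,0],[-1,-1,-0.05,0,0,0,0],[-1,-1,-0.05,0,0,0,0]]'
python3 - <<'E'
from h import *
import pickle
w=shot('wrist','w6.png');pickle.dump(w,open('w6.pkl','wb'));print(r.read_state()['ee_pos'])
print(proj(w,[[.5085,-.313,.132],[.514,-.3795,.135],[.519,-.45,.143]]))
P=lambda p:np.round(p,4).tolist()
for n,lo,hi,z,zf in(('red',[0,150,90],[6,255,255],.136,(.514,-.3795)),('yel',[20,120,90],[32,255,255],.144,(.519,-.45)),('disc',[0,0,110],[180,60,255],.133,(.5085,-.313))):
    u=proj(w,[*zf,z])[0].astype(int);h=22 if n=='disc' else 26
    for m in blobs(w,lo,hi,roi=(max(0,u[0]-h),max(0,u[1]-h),u[0]+h,u[1]+h))[:2]:
        cn=max(cv2.findContours(m[2].astype(np.uint8),0,2)[0],key=cv2.contourArea);e=cv2.minEnclosingCircle(cn);print(n,m[:2],np.round([*e[0],e[1]],1),P(onz(w,e[0],z)))
E
```

```text
time: 29.42
ee_pos: [0.5301, -0.0351, 0.3036]
eef_rot: [0.706, 0.708, 0.001, 0.001]
ft_force: [1.3, -0.7, -0.4]
width: 0.0873
grip_force: 0.0
time: 30.3
ee_pos: [0.5162, -0.3333, 0.3024]
eef_rot: [0.706, 0.708, 0.001, -0.0]
ft_force: [0.9, 0.3, 0.2]
width: 0.0871
grip_force: 0.0
[ 0.51622265 -0.33284798  0.30266458]
[[308.23144093 159.81209521]
 [313.70108338 225.2680644 ]
 [318.31268604 291.63817733]]
red (array([313.4, 225.6]), [299, 207, 29, 34, 630]) [313.9 223.5  16.6] [0.5143, -0.3773, 0.136]
yel (array([317.5, 298.5]), [304, 296, 28, 7, 147]) [317.5 296.   13.5] [0.5182, -0.4545, 0.144]
disc (array([310.4, 154.3]), [298, 141, 26, 27, 543]) [310.3 154.2  13.3] [0.5106, -0.3074, 0.133]
disc (array([304.2, 172.3]), [286, 137, 44, 44, 488]) [307.5 158.5  30.4] [0.5078, -0.3116, 0.133]
```

```bash
python3 -m pendant '[[-1,0.08,-0.024,0.1,0,0,0],[-1,0.08,-0.024,0.3,0,0,0],[-1,0.08,-0.024,0.5,0,0,0],[-1,0.08,-0.024,0.6,0,0,0],[-1,0.08,-0.024,0.63,0,0,0],[-1,0.08,-0.024,0.63,0,0,0],[1,0.08,-0.024,0.63,0,0,0],[1,0.08,-0.024,0.63,0,0,0]]' 25; python3 -m pendant '[[1,0,0,0,0,0,0],[1,0,0,0,0,0,0],[1,0,0,0,0,0,0],[1,0,0,0,0,0,0],[1,0,0,0,0,0,0],[1,0,0,0,0,0,0],[1,0,0,0,0,0,0]]'
```

```text
time: 31.35
ee_pos: [0.5084, -0.3114, 0.1149]
eef_rot: [0.707, 0.707, 0.0, 0.001]
ft_force: [0.1, 0.3, 1.6]
width: 0.0741
grip_force: 0.0
time: 32.22
ee_pos: [0.5078, -0.3111, 0.1136]
eef_rot: [0.707, 0.707, 0.0, 0.0]
ft_force: [1.4, 0.2, 0.8]
width: 0.0306
grip_force: 25.0
```

```bash
python3 -m pendant '[[1,0,0,-0.05,0,0,0],[1,0,0,-0.2,0,0,0],[1,0,0,-0.4,0,0,0],[1,0.1,0.05,-0.41,0,0,0],[1,0.3,0.1,-0.41,0,0,0],[1,0.5,0.167,-0.41,0,0,0],[1,0.7,0.167,-0.41,0,0,0],[1,0.789,0.167,-0.41,0,0,0]]'
python3 -m pendant '[[1,0,0,0.05,0,0,0],[1,0,0,0.2,0,0,0],[1,0,0,0.32,0,0,0],[1,0,0,0.37,0,0,0],[1,0,0,0.385,0,0,0],[1,0,0,0.391,0,0,0],[1,0,0,0.394,0,0,0],[1,0,0,0.394,0,0,0]]'
```

```text
time: 33.22
ee_pos: [0.5575, -0.0695, 0.2376]
eef_rot: [0.705, 0.709, 0.0, -0.0]
ft_force: [0.2, -0.0, -2.5]
width: 0.0307
grip_force: 25.0
time: 34.22
ee_pos: [0.558, -0.0744, 0.119]
eef_rot: [0.707, 0.707, 0.0, 0.0]
ft_force: [-0.7, -0.4, -1.8]
width: 0.0305
grip_force: 25.0
```

```bash
python3 -m pendant '[[1,0,0,0.004,0,0,0],[1,0,0,0.008,0,0,0],[1,0,0,0.01,0,0,0],[1,0,0,0.01,0,0,0]]'
```

```text
time: 34.72
ee_pos: [0.5585, -0.0743, 0.1163]
eef_rot: [0.707, 0.707, 0.001, 0.001]
ft_force: [-0.3, 0.5, 4.9]
width: 0.0312
grip_force: 25.0
```

```bash
python3 -m pendant '[[-1,0,0,0,0,0,0],[-1,0,0,0,0,0,0],[-1,0,0,0,0,0,0],[-1,0,0,-0.1,0,0,0],[-1,0,0,-0.3,0,0,0],[-1,0.1,0,-0.5,0,0,0],[-1,0.25,0,-0.57,0,0,0],[-1,0.25,0,-0.57,0,0,0]]'
python3 - <<'E'
from h import *
import pickle
w=shot('wrist','w7.png');t=shot('top');s=shot('side');pickle.dump((w,t,s),open('w7.pkl','wb'));print(r.read_state()['ee_pos'])
p=[cv2.resize(w['pixels'][90:262,240:370,::-1],None,fx=3,fy=3,interpolation=cv2.INTER_CUBIC),cv2.resize(s['pixels'][175:245,275:350,::-1],None,fx=5,fy=5,interpolation=cv2.INTER_CUBIC)]
cv2.imwrite('pics/a7.png',np.hstack([cv2.copyMakeBorder(x,0,520-x.shape[0],0,5,0) for x in p])[:,:800])
E
```

```text
time: 35.72
ee_pos: [0.5582, 0.0054, 0.2888]
eef_rot: [0.705, 0.71, 0.002, 0.001]
ft_force: [-0.3, -1.4, -1.0]
width: 0.0866
grip_force: 0.0
[ 5.57287261e-01 -2.97385484e-04  2.85447066e-01]
```

View pics/a7.png

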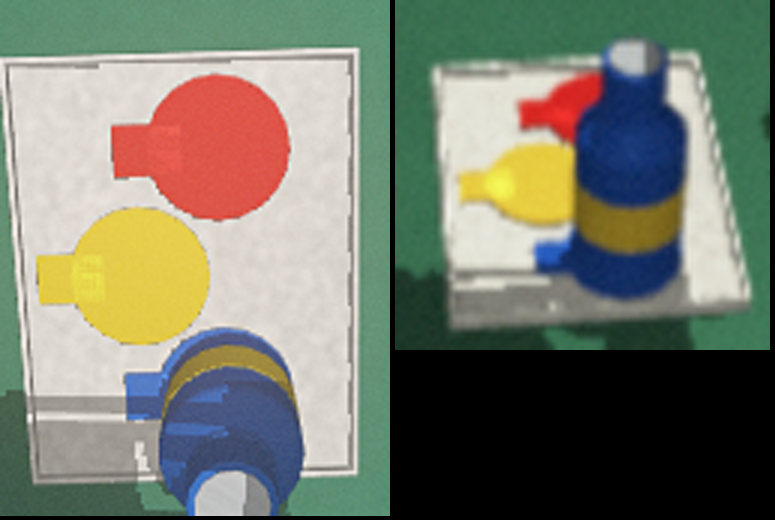

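The blue bottle stands upright and centred on its pad: a thin even crescent of pad shows at wrist crop (222,333). Red is next.

```bash
python3 -m pendant '[[-1,-0.2,-0.05,0,0,0,0],[-1,-0.4,-0.1,0,0,0,0],[-1,-0.6,-0.147,0,0,0,0],[-1,-0.8,-0.147,0,0,0,0],[-1,-1,-0.147,0,0,0,0],[-1,-1,-0.147,0,0,0,0]]'; python3 -m pendant '[[-1,-0.2,0,0.1,0,0,0],[-1,-0.27,0,0.25,0,0,0],[-1,-0.27,0,0.42,0,0,0],[-1,-0.27,0,0.53,0,0,0],[-1,-0.27,0,0.567,0,0,0],[-1,-0.27,0,0.567,0,0,0],[1,-0.27,0,0.567,0,0,0],[1,-0.27,0,0.567,0,0,0]]'; python3 -m pendant '[[1,0,0,0,0,0,0],[1,0,0,0,0,0,0],[1,0,0,0,0,0,0],[1,0,0,0,0,0,0],[1,0,0,0,0,0,0],[1,0,0,0,0,0,0],[1,0,0,0,0,0,0]]'
```

```text
time: 36.62
ee_pos: [0.5106, -0.3064, 0.2838]
eef_rot: [0.71, 0.704, -0.001, -0.001]
ft_force: [0.0, 0.5, -0.6]
width: 0.0874
grip_force: 0.0
time: 37.62
ee_pos: [0.5144, -0.3808, 0.1177]
eef_rot: [0.707, 0.707, 0.0, 0.001]
ft_force: [-1.0, 0.2, 0.4]
width: 0.0745
grip_force: 0.0
time: 38.5
ee_pos: [0.5138, -0.3804, 0.1162]
eef_rot: [0.707, 0.707, 0.0, 0.0]
ft_force: [0.3, 0.2, -0.3]
width: 0.0287
grip_force: 25.0
```

```bash
python3 - <<'E'
from h import *
import pickle
w,t,s=pickle.load(open('w7.pkl','rb'))
P=lambda p:np.round(p,4).tolist()
for n,lo,hi in(('red',[0,120,60],[8,255,255]),('yel',[18,120,60],[34,255,255])):
    m=blobs(w,lo,hi,roi=(240,90,345,205))[0][2].astype(np.uint8);m=cv2.resize(cv2.morphologyEx(m,cv2.MORPH_CLOSE,np.ones((5,5))),None,fx=4,fy=4,interpolation=0)
    d=cv2.distanceTransform(np.pad(m,1),2,5);v=d.max();ys,xs=np.where(d>v-.7);u=(np.array([xs.mean(),ys.mean()])-.5)/4-.5
    print(n,u.round(1),v/4,P(onz(w,u,.007)))
E
```

```text
red [312.1 138.6] 23.067446 [0.5543, 0.0374, 0.007]
yel [286.1 181.5] 21.968996 [0.5203, -0.0187, 0.007]
```

```bash
python3 -m pendant '[[1,0,0,-0.05,0,0,0],[1,0,0,-0.2,0,0,0],[1,0,0,-0.4,0,0,0],[1,0.1,0.03,-0.55,0,0,0],[1,0.3,0.08,-0.55,0,0,0],[1,0.5,0.134,-0.55,0,0,0],[1,0.7,0.134,-0.55,0,0,0],[1,0.9,0.134,-0.55,0,0,0]]'
python3 -m pendant '[[1,0.2,0,0,0,0,0],[1,0.38,0,0,0,0,0],[1,0.473,0,0,0,0,0],[1,0.493,0,0.1,0,0,0],[1,0.493,0,0.25,0,0,0],[1,0.493,0,0.42,0,0,0],[1,0.493,0,0.51,0,0,0],[1,0.493,0,0.53,0,0,0]]'
python3 -m pendant '[[1,0,0,0.002,0,0,0],[1,0,0,0.002,0,0,0]]'
```

```text
time: 39.5
ee_pos: [0.5536, -0.1082, 0.2822]
eef_rot: [0.707, 0.707, 0.0, 0.0]
ft_force: [0.8, 0.4, -1.7]
width: 0.0284
grip_force: 25.0
time: 40.5
ee_pos: [0.5528, 0.0374, 0.1214]
eef_rot: [0.707, 0.707, -0.001, -0.001]
ft_force: [-0.5, -0.2, -0.8]
width: 0.0289
grip_force: 25.0
time: 40.75
ee_pos: [0.5546, 0.0377, 0.1232]
eef_rot: [0.707, 0.707, 0.001, 0.001]
ft_force: [-0.1, 0.2, -1.3]
width: 0.0286
grip_force: 25.0
```

```bash
python3 -m pendant '[[1,0,0,0.005,0,0,0],[1,0,0,0.01,0,0,0],[1,0,0,0.012,0,0,0],[1,0,0,0.012,0,0,0]]'; python3 -m pendant '[[1,0,0,0.003,0,0,0],[1,0,0,0.003,0,0,0]]'
```

```text
time: 41.25
ee_pos: [0.5544, 0.0375, 0.119]
eef_rot: [0.707, 0.707, 0.001, 0.001]
ft_force: [-0.1, -0.4, 5.6]
width: 0.0285
grip_force: 25.0
time: 41.5
ee_pos: [0.5547, 0.0376, 0.119]
eef_rot: [0.707, 0.707, 0.001, 0.001]
ft_force: [-2.7, -0.8, 12.7]
width: 0.0284
grip_force: 25.0
```

```bash
python3 -m pendant '[[-1,0,0,0,0,0,0],[-1,0,0,0,0,0,0],[-1,0,0,0,0,0,0],[-1,0,0,-0.1,0,0,0],[-1,0,0,-0.3,0,0,0],[-1,-0.1,-0.05,-0.5,0,0,0],[-1,-0.25,-0.117,-0.57,0,0,0],[-1,-0.45,-0.117,-0.57,0,0,0]]'; python3 -m pendant '[[-1,-0.2,0,0,0,0,0],[-1,-0.4,0,0,0,0,0],[-1,-0.6,0,0,0,0,0],[-1,-0.8,0,0,0,0,0],[-1,-1,0,0,0,0,0],[-1,-1,0,0,0,0,0]]'; python3 -c "
from h import *
print(r.read_state()['ee_pos'])
w=shot('wrist');u=proj(w,[.519,-.451,.144])[0];print(u)
for m in blobs(w,[20,120,90],[32,255,255],roi=(int(u[0])-30,int(u[1])-35,int(u[0])+30,int(u[1])+30))[:2]: print(m[:2],onz(w,(m[1][0]+m[1][2]/2-.5,m[1][1]+m[1][3]-m[1][2]/2-.5),.144))
"
```

```text
time: 42.5
ee_pos: [0.5189, -0.0977, 0.2912]
eef_rot: [0.706, 0.708, 0.001, 0.002]
ft_force: [0.8, 0.1, 0.6]
width: 0.0865
grip_force: 0.0
time: 43.25
ee_pos: [0.5165, -0.403, 0.286]
eef_rot: [0.709, 0.705, -0.001, -0.001]
ft_force: [-0.2, -0.1, -0.2]
width: 0.0869
grip_force: 0.0
[ 0.51645025 -0.40295369  0.28597304]
[319.50705991 235.36837156]
(array([318.5, 226.9]), [301, 206, 36, 42, 1216]) [ 0.51806826 -0.44509761  0.144     ]
```

```bash
python3 -m pendant '[[-1,-0.172,0,0.1,0,0,0],[-1,-0.172,0,0.25,0,0,0],[-1,-0.172,0,0.42,0,0,0],[-1,-0.172,0,0.53,0,0,0],[-1,-0.172,0,0.557,0,0,0],[-1,-0.172,0,0.557,0,0,0],[1,-0.172,0,0.557,0,0,0],[1,-0.172,0,0.557,0,0,0]]'; python3 -m pendant '[[1,0,0,0,0,0,0],[1,0,0,0,0,0,0],[1,0,0,0,0,0,0],[1,0,0,0,0,0,0],[1,0,0,0,0,0,0],[1,0,0,0,0,0,0],[1,0,0,0,0,0,0]]'
```

```text
time: 44.3
ee_pos: [0.5196, -0.4495, 0.1226]
eef_rot: [0.707, 0.707, 0.0, 0.001]
ft_force: [-0.7, -0.2, 0.5]
width: 0.0745
grip_force: 0.0
time: 45.18
ee_pos: [0.5188, -0.4491, 0.121]
eef_rot: [0.707, 0.707, -0.0, 0.0]
ft_force: [-0.9, -0.3, 0.6]
width: 0.0342
grip_force: 25.0
```

```bash
python3 -m pendant '[[1,0,0,-0.05,0,0,0],[1,0,0,-0.2,0,0,0],[1,0,0,-0.4,0,0,0],[1,0.1,0,-0.55,0,0,0],[1,0.3,0.004,-0.55,0,0,0],[1,0.5,0.004,-0.55,0,0,0],[1,0.7,0.004,-0.55,0,0,0],[1,0.9,0.004,-0.55,0,0,0]]'
python3 -m pendant '[[1,0.2,0,0,0,0,0],[1,0.38,0,0,0,0,0],[1,0.5,0,0,0,0,0],[1,0.532,0,0,0,0,0],[1,0.532,0,0,0,0,0],[1,0.532,0,0,0,0,0]]'
python3 -c "
from h import *
s=shot('side');w=shot('wrist')
p=[cv2.resize(w['pixels'][60:262,240:390,::-1],None,fx=2.5,fy=2.5,interpolation=cv2.INTER_CUBIC),cv2.resize(s['pixels'][120:245,270:355,::-1],None,fx=4,fy=4,interpolation=cv2.INTER_CUBIC)]
cv2.imwrite('pics/a8.png',np.hstack([cv2.copyMakeBorder(x,0,510-x.shape[0],0,5,0) for x in p])[:,:800])
"
```

```text
time: 46.18
ee_pos: [0.5197, -0.1769, 0.287]
eef_rot: [0.707, 0.707, 0.0, 0.001]
ft_force: [0.5, 0.4, -2.4]
width: 0.0342
grip_force: 25.0
time: 46.92
ee_pos: [0.5199, -0.0211, 0.2861]
eef_rot: [0.708, 0.707, -0.0, 0.0]
ft_force: [-0.3, 0.2, -2.3]
width: 0.0345
grip_force: 25.0
```

View pics/a8.png

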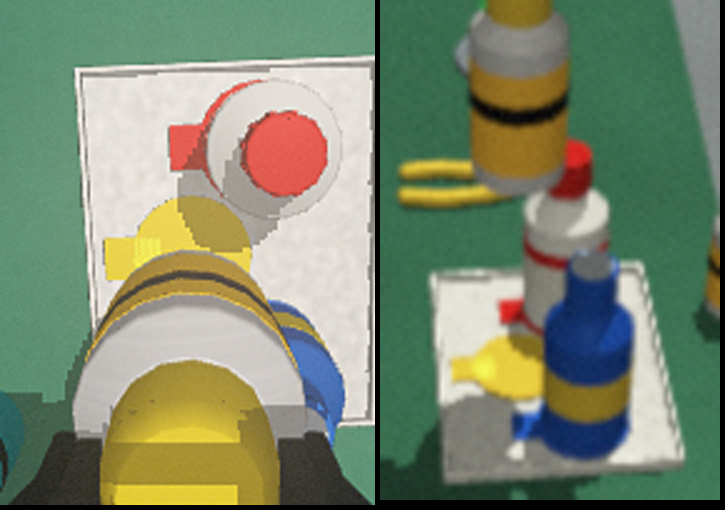

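Red and blue stand upright on their pads, and the yellow can hangs upright above its own. Lowering.

```bash
python3 -m pendant '[[1,0,0,0.1,0,0,0],[1,0,0,0.25,0,0,0],[1,0,0,0.4,0,0,0],[1,0,0,0.49,0,0,0],[1,0,0,0.52,0,0,0],[1,0,0,0.528,0,0,0],[1,0,0,0.528,0,0,0],[1,0,0,0.528,0,0,0]]'; python3 -m pendant '[[1,0,0,0.005,0,0,0],[1,0,0,0.01,0,0,0],[1,0,0,0.01,0,0,0]]'
```

```text
time: 48.02
ee_pos: [0.5205, -0.0196, 0.1286]
eef_rot: [0.707, 0.707, 0.0, 0.001]
ft_force: [0.2, 0.4, -2.3]
width: 0.0347
grip_force: 25.0
time: 48.4
ee_pos: [0.5197, -0.0195, 0.1245]
eef_rot: [0.707, 0.707, -0.0, -0.0]
ft_force: [0.2, -0.7, -3.0]
width: 0.0343
grip_force: 25.0
```

```bash
python3 -m pendant '[[1,0,0,0.003,0,0,0],[1,0,0,0.006,0,0,0],[1,0,0,0.006,0,0,0]]'
```

```text
time: 48.78
ee_pos: [0.5203, -0.0195, 0.1239]
eef_rot: [0.707, 0.707, 0.0, 0.001]
ft_force: [-3.0, 0.3, 8.0]
width: 0.0343
grip_force: 25.0
```

```bash
python3 -m pendant '[[-1,0,0,0,0,0,0],[-1,0,0,0,0,0,0],[-1,0,0,0,0,0,0],[-1,0,0,-0.1,0,0,0],[-1,0,0,-0.3,0,0,0],[-1,0,0,-0.5,0,0,0],[-1,0,0,-0.6,0,0,0],[-1,0,0,-0.6,0,0,0]]'
python3 -m pendant '[[-1,0,0,0,0,0,0],[-1,0,0,0,0,0,0]]'
python3 -c "
from h import *
import pickle;pickle.dump((shot('wrist'),r.read_state()),open('w9.pkl','wb'))"
python3 -m pendant '[[-1,0.2,0,0,0,0,0],[-1,0.4,0,0,0,0,0],[-1,0.6,-0.1,0,0,0,0],[-1,0.8,-0.2,0,0,0,0],[-1,1,-0.2,0,0,0,0],[-1,1,-0.2,0,0,0,0],[-1,1,-0.2,0,0,0,0]]'
python3 -c "
from h import *
import pickle
w,_=pickle.load(open('w9.pkl','rb'));t=shot('top');s=shot('side');pickle.dump((t,s),open('ts9.pkl','wb'))
c=cv2.INTER_CUBIC
L=cv2.resize(w['pixels'][60:262,235:375,::-1],None,fx=2.9,fy=2.9,interpolation=c)
a=cv2.resize(t['pixels'][165:250,290:425,::-1],None,fx=2.8,fy=2.8,interpolation=c);b=cv2.resize(s['pixels'][140:280,255:360,::-1],None,fx=2.4,fy=2.4,interpolation=c)
f=lambda x,h,ww:cv2.copyMakeBorder(x,0,h-x.shape[0],0,ww-x.shape[1],0)
cv2.imwrite('pics/a9.png',np.hstack([f(L,600,410),np.vstack([f(a,245,385),f(b,355,385)])]))
"
```

```text
time: 49.78
ee_pos: [0.5209, -0.0193, 0.3051]
eef_rot: [0.707, 0.707, 0.001, 0.002]
ft_force: [0.6, -0.0, -0.4]
width: 0.0866
grip_force: 0.0
time: 50.02
ee_pos: [0.5193, -0.0195, 0.3015]
eef_rot: [0.707, 0.707, -0.001, -0.001]
ft_force: [0.1, 0.1, 0.5]
width: 0.0875
grip_force: 0.0
time: 50.95
ee_pos: [0.4594, 0.2804, 0.3021]
eef_rot: [0.707, 0.708, -0.001, -0.0]
ft_force: [-0.1, -0.5, -0.6]
width: 0.0871
grip_force: 0.0
```

View pics/a9.png

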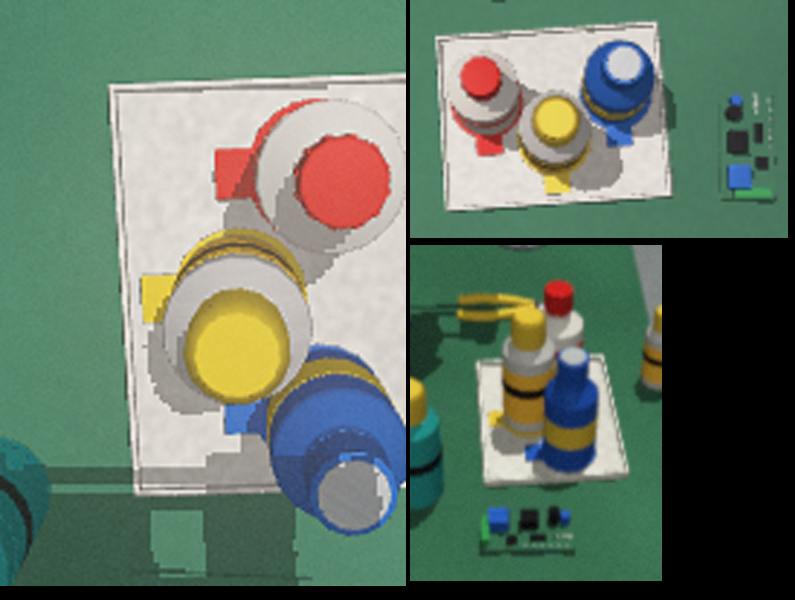

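All three bottles stand upright on their own pads. Next I'll compare the fixed-camera cap positions with the start picture, and check the board.

```bash
python3 - <<'E'
from h import *
import pickle
t,s=pickle.load(open('ts9.pkl','rb'))
t0=dict(t,pixels=cv2.imread('pics/top0.png')[:,:,::-1].copy());s0=dict(s,pixels=cv2.imread('pics/side0.png')[:,:,::-1].copy())
for n,lo,hi,rt,rs in(('red',[0,150,90],[6,255,255],(300,180,325,200),(308,150,325,172)),('yel',[20,120,90],[32,255,255],(330,195,352,217),(293,160,315,190)),('blue',[0,0,150],[180,60,255],(355,180,380,200),(312,182,330,194))):
    q=[[blobs(c,lo,hi,roi=x)[0][0] for c,x in((a,rt),(b,rs))] for a,b in((t0,s0),(t,s))]
    z=.13; d=[onz(c,q[1][i],z)-onz(c,q[0][i],z) for i,c in enumerate((t,s))]
    print(n,q,'shift mm',(d[0]*1e3).round(1),(d[1]*1e3).round(1))
print('board diff',np.abs(t['pixels'][195:240,398:424].astype(int)-t0['pixels'][195:240,398:424]).mean())
g=lambda c:cv2.cvtColor(c['pixels'][195:240,398:424],cv2.COLOR_RGB2GRAY).astype(np.float32);print(cv2.phaseCorrelate(g(t0),g(t)))
E
```

```text
red [[array([313.6, 191.4]), array([317.3, 160.9])], [array([315. , 192.5]), array([316.4, 161.4])]] shift mm [-2.4 -2.9  0. ] [-2.4 -2.   0. ]
yel [[array([341.6, 208. ]), array([302. , 171.8])], [array([341.9, 207.7]), array([302.2, 171.7])]] shift mm [ 0.6 -0.6  0. ] [0.5 0.4 0. ]
blue [[array([367.6, 189.2]), array([321.1, 186.4])], [array([366. , 187.2]), array([322.5, 185.7])]] shift mm [4.4 3.2 0. ] [3.5 2.4 0. ]
board diff 6.690598290598291
((0.48589922485472314, 0.5044411838428786), 1.010434215255235)
```

```bash
python3 - <<'E'
from h import *
import pickle
w7,_,_=pickle.load(open('w7.pkl','rb'));w9,_=pickle.load(open('w9.pkl','rb'))
th=np.linspace(0,2*np.pi,120)
def ov(w,x0,y0,x1,y1,f,items):
    im=cv2.resize(w['pixels'][y0:y1,x0:x1,::-1],None,fx=f,fy=f,interpolation=0)
    for c,rad,z,col in items:
        p=proj(w,np.stack([c[0]+rad*np.cos(th),c[1]+rad*np.sin(th),0*th+z],1)); p=((p-[x0,y0]+.5)*f).astype(np.int32)
        cv2.polylines(im,[p],True,col,1)
    return im
B=(.5585,-.0722);Rd=(.554,.0377)
A=ov(w7,285,190,350,262,6,[(B,.031,.007,(255,255,255)),(B,.028,.007,(0,0,255)),(B,.028,.089,(0,255,0))])
C=ov(w9,295,80,395,155,4,[(Rd,.031,.007,(255,0,0)),(Rd,.028,.007,(0,255,255)),(Rd,.028,.093,(0,255,0)),(Rd,.015,.139,(0,0,0))])
h=max(A.shape[0],C.shape[0]);cv2.imwrite('pics/a10.png',np.hstack([cv2.copyMakeBorder(x,0,h-x.shape[0],0,4,0) for x in(A,C)]))
E
```

```text
(no output)
```

View pics/a10.png

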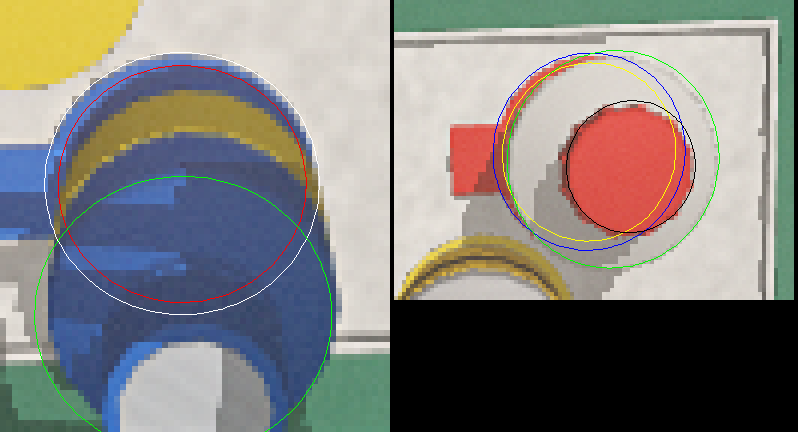

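The overlay shows the measured pad circles matching the real pads (blue centre crop 182,185; red 590,150). The bottle feet lie within about 2 mm of centre, so the gripper, which is clear of everything, can stay where it is. Handing in.

```bash
python3 -c "
from bench import r
print(r.close_job())"
```

```text
the job is handed in; nothing more can be done
None
```

The job is handed in at about 51 s: reel seated on the spindle, all three bottles upright within about 2 mm of the middle of their own pads (yellow judged by its start position, assumed central), and the board untouched.

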